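# Reset the interlock of a microplate reader

### The job

The microplate reader has stopped because its plate carrier is open. With the fingertips, push the carrier fully home, then press the two blue reset buttons on the grey box down together and hold both fully down for three seconds before letting both go. Nothing is to be picked up: leave the red stop button, the spare plate, the reagent bottle and the tube rack alone.

Things in the scene. Friction and masses are not known exactly. Their poses are not given: they have to be found in the camera images.
- reader: Fixed cream benchtop microplate reader, 270 deep x 250 wide x 96 mm high at its deck; from 150 mm behind its front face a hood with a blue screen rises to 145 mm. Origin on the desk under the middle of its front face; x points into the machine, away from its front (towards the far side of the desk), y to its left side, z up.
- carrier (a joint): How far the reader's plate carrier stands open, in m: 0 is fully home, 0.10 fully out. It slides straight along the reader's x axis (pushed towards +x of the reader to close), needs about 3 N to move plus a little more when moved fast, has no spring, stays where it is left, and meets a firm stop at 0.
- carrier_front (a point): Middle of the flat front face of the carrier's light grey front panel. Axes as the reader's: x points into the machine, z up. The panel is 118 wide (y), 40 high (20 above and 20 below this point) and 10 mm thick; its lower edge is 42 mm above the desk. When the carrier is home this point stands 10 mm in front of the reader's front face. Behind the panel a white microplate is clipped into the carrier, its top 8 mm below the panel's top edge.
- reset_box: Fixed grey interlock reset box, 110 (x) x 140 (y) x 40 mm high, carrying on top two blue buttons nearest to the robot and one red one beyond them. Origin on the desk under its middle; z up; the two blue buttons lie 30 mm either side along its y axis, 20 mm from its middle towards -x.
- reset_l_top (a point): Centre of the flat top of the blue reset button at the box's +y side: a round cap, 24 mm across, top 62 mm above the desk when up, in a black collar 40 mm across whose rim is 52 mm above the desk. It moves down with the button. The two blue caps are 60 mm apart, centre to centre.
- reset_r_top (a point): Centre of the flat top of the blue reset button at the box's -y side, the same as the other.
- reset_l (a joint): Travel of the +y blue button, m: 0 up, 0.006 fully down. Sprung: starts to move at 1.2 N, is fully down at 4 N (8 N for the pair) against a firm stop, and springs back up when let go.
- reset_r (a joint): Travel of the -y blue button, the same as the other.
- stop (a joint): Travel of the red stop button, m: 0 up, 0.006 fully down; a red cap 22 mm across in a yellow collar 38 mm across, its top 62 mm above the desk, on the box's middle line 30 mm from its middle towards +x. Not to be pressed.
- spare_plate: Loose white 96-well microplate lying flat on the desk straight ahead of the robot, between reader and box, 127 (x) x 85 (y) x 15 mm high. Origin under its middle. To be left alone.
- reagent: Small loose white reagent bottle with yellow cap, 32 mm across, 62 mm high, standing on the desk on the robot's side of the reset box. Origin under its middle. To be left alone.
- tube_rack: Loose black rack with capped sample tubes, 70 (x) x 130 (y) mm, 87 mm high over the tube caps, standing beyond the reset box. Origin under its middle. To be left alone.

How it is judged:
On the way, in this order (a step that is already met when the one before it is completed fails the run):
1. the carrier is fully home (within 4 mm) (value of joint carrier below 0.004 m), for 0.2 s.
2. then both blue buttons are down at the same time (at least 4 of their 6 mm), pressed by the fingers, for 2.5 s without a break (value of joint each of reset_l, reset_r above 0.004 m and contact force between the fingers and reset_box above 3 N), for 2.5 s.
At the end, for the whole second after the job is handed in: The carrier is within 4 mm of fully home, both blue buttons and the red one are up (within 1 mm), and the spare plate, bottle and tube rack stand within 15 mm of where they were, the bottle upright and at rest (value of joint carrier below 0.004 m and value of joint each of reset_l, reset_r, stop below 0.001 m and distance of each of spare_plate, reagent, tube_rack from where it was at the start of the episode below 0.015 m and angle between reagent's own z axis and vertical below 0.2 rad and linear speed of reagent below 0.02 m/s); the robot touches nothing.
It fails at once if the red stop button is pressed (more than 2 mm) (value of joint stop above 0.002 m).
It fails at once if the spare plate, the bottle or the tube rack is moved by more than 15 mm, lifted or tipped (distance of any of spare_plate, reagent, tube_rack from where it was at the start of the episode above 0.015 m or angle between any of reagent, tube_rack, spare_plate's own z axis and vertical above 0.3 rad).
It also fails if it takes over 54 s, if anything falls off the work surface, if the arm or the gripper's body presses on something with over 40 N, if the wrist force passes 120 N, or if a joint passes its speed limit or range.

### The arm

A 6-joint arm with a two-finger parallel gripper is mounted at the origin on the work surface. World frame = base frame: x ahead of the robot, y to its left, z up, the work surface at z = 0. Lengths are in m, angles in rad, forces in N, time in s.
With the tool pointing down it reaches from about 0.35 to 0.925 m from the base axis. Payload 6.4 kg.
Tool frame: the origin (TCP) lies midway between the tips of the shut fingers; the grasp point (between the pads) lies hold_point_z behind it (hold_point_z is the distance from the TCP to the grasp point, in m); z points along the fingers, y is the line along which they close (so a half turn about z gives the same grasp; the last joint's range is limited). The gripper opens to 94 mm and grips with 3 to 60 N. Pads are 16 mm wide; open, the fingers measure 119 mm over their backs; the gripper's body (75 mm by 177 mm) begins 78 mm behind the grasp point.
Start: joints at [1.059, 0.245, 1.558, -0, 1.339, -0.174], TCP at [0.215, 0.613, 0.205] pointing down, gripper open.
Joint ranges: [-3.13, 3.13], [-1.02, 2.26], [0.13, 2.54], [-0.95, 4.09], [0.21, 2.88], [-2.74, 2.74]. Speed limits (rad/s): [2.57, 2.57, 3.14, 3.14, 3.14, 3.14].

### API

Orientations are given as [roll, pitch, yaw] about the fixed x, y, z axes, in that order (R = Rz(yaw) Ry(pitch) Rx(roll)).
In Python, from workcell import sense, camera, sign_off, hold_point_z gives the robot as it stands.
- The arm moves only by the tool drive_tool, never from a script. Its argument "motion" is a list that holds one entry, the list of rows, each a list of 6 numbers: the shift along the world's x, y, z normalised to -1 to 1, where 1 is 80 mm, then the turn, a rotation vector about the world's x, y, z normalised to -1 to 1, where 1 is pi rad. In form: [[[tx, ty, tz, rx, ry, rz], ...]]. A call has 1 to 8 rows; each row shifts and turns the commanded pose from where the row before left it; what a row does not reach is not made up. A row lasts 1/8 s, in which the tool goes at most 62.5 mm and 10.7 degrees, less where a joint would pass 70% of its speed; a pose out of reach is approached as far as the arm can. A call with a number of a shift or a turn outside -1 to 1 is refused whole. A call with a gripper value outside its range is refused whole. "jaw" is the finger opening in mm, from 0 to 94, set as the call begins (left out, the last holds). The fingers move at their own pace and stop on an object; "squeeze" is the grip in N (left out, the last holds). Time passes only in rows, so rows that do not move let the fingers close. It gives the time, the measured TCP pose, the force, the opening and the grip force at its end, in the units of the state.
- sense(): the state, without advancing time (a new reading comes with each control period).
- camera(name): name is "scene" or "top" or "wrist"; returns a dict with "color" (384x512x3 uint8, red, green, blue), "z_map" (384x512 float32, m along the optical axis (not along the pixel's ray), 0 where there is no reading), "intrinsics" (3x3 intrinsics, pixels), "R" (3x3) and "t" (3): a world point X has camera coordinates R X + t; the wrist camera has in their place "hand_eye" (4x4, takes a point from camera to tool coordinates, whose origin is the TCP and whose axes are the flange's). Camera axes: x right, y down, z forward; pixel columns grow to the right and rows downward; lengths in m; the calibration is good to about 2 mm. A picture is of the moment at which its call begins: read the wrist's pose just before it.
- sign_off(): hands the job in; it is judged then, once.
The state is a dict: "time_s": time; "joints": joint angles; "qvel": joint speeds; "joint_efforts": joint torques, N m; "ee_pos": TCP position; "tool_rot": TCP orientation; "ft_force": force on the tool from outside, world axes, zero at the start; "moment": the same for the moment, N m; "opening": opening from 0.0 (shut) to 1.0 (fully open); "gripper_force": force on a finger pad.
Only numpy, scipy, OpenCV 4.12 (cv2) and the standard library are available. Lean on these libraries where they do the work, as an engineer would, in place of code of your own. Each camera call takes 0.05 s, during which the arm holds its last target. There are 200 camera calls.

## Working session

There is one attempt and no reset: what is moved stays moved. The work goes in short steps, Python scripts to look and compute and a tool call to move; the robot and the scene stay as the last step left them, time stands still between calls to the robot, and variables do not carry over. Pictures are saved under pics/ and viewed, at most 10 in all, crops included, and the job is handed in when it is done.

Besides the shell and the picture viewer there is one more tool, called after "Request:" as a command line: name --argument value ..., lists and objects as JSON in quotes. drive_tool: Moves the arm, as the interface text tells. Its arguments: {"type":"object","properties":{"motion":{"type":"array","items":{"type":"array","items":{"type":"array","items":{"type":"number","minimum":-1,"maximum":1}}}},"jaw":{"type":"number"},"squeeze":{"type":"number"}},"required":["motion"]}

```bash
mkdir -p pics; python3 - <<'E'
from workcell import sense,camera,hold_point_z
import cv2,numpy as np,pickle
s=sense();print(s['time_s'],s['ee_pos'],s['tool_rot'],s['ft_force'],s['opening'],hold_point_z)
o={}
for n in('scene','top'):
    c=camera(n);o[n]=c;cv2.imwrite(f'pics/{n}0.png',c['color'][:,:,::-1]);print(n,c['intrinsics'],c['R'],c['t'])
pickle.dump(o,open('o.pkl','wb'))
E
```

```text
0.0 [0.21513817 0.61274813 0.20439976] [-3.13978752e+00 -2.72448741e-04  2.80376904e+00] [-0.21342953  0.42867868  0.64326134] 1.0043027161393234 0.0188
scene [[365.75880365   0.         257.04737544]
 [  0.         365.75880365 192.53484649]
 [  0.           0.           1.        ]] [[ 0.60862697  0.79345417 -0.00192217]
 [ 0.62499194 -0.480896   -0.61491797]
 [-0.48883359  0.37305432 -0.78858873]] [-0.34893148 -0.32477753  1.13548437]
top [[417.00869297   0.         256.31708232]
 [  0.         417.00869297 184.96434826]
 [  0.           0.           1.        ]] [[-0.01394009 -0.9997888   0.01510042]
 [-0.98892806  0.01155416 -0.14794524]
 [ 0.14773952 -0.0169956  -0.98888027]] [0.00348989 0.58931804 0.93331088]
```

View pics/scene0.png

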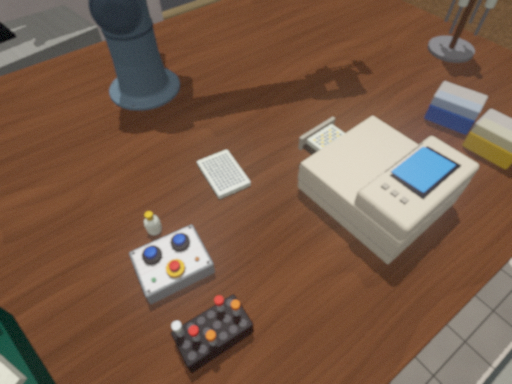

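View pics/top0.png

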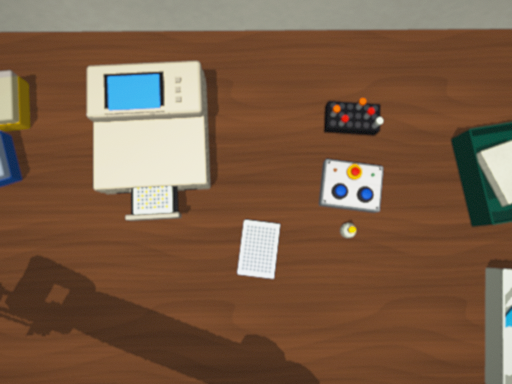

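The top view shows the carrier panel at about (126–179, 216), the blue buttons at (340,190) and (366,194), the red one at (355,171), and the bottle at (349,230). The spare plate is at (259,249). The scene view agrees with this layout.

```bash
cat > h.py <<'E'
import numpy as np,cv2
def ray(c,u,v,z):
    d=c['R'].T@np.linalg.inv(c['intrinsics'])@[u,v,1]; o=-c['R'].T@c['t']
    return o+d*(z-o[2])/d[2]
def cloud(c):
    v,u=np.mgrid[:384,:512]; K=c['intrinsics']; z=c['z_map']
    P=np.stack([(u-K[0,2])/K[0,0]*z,(v-K[1,2])/K[1,1]*z,z],-1)
    return (P-c['t'])@c['R']
def blobs(c,hsv,lo,hi,amin=40):
    m=cv2.inRange(hsv,lo,hi); n,l,s,ce=cv2.connectedComponentsWithStats(m)
    return [(ce[i],s[i]) for i in range(1,n) if s[i,4]>=amin]
E
python3 - <<'E'
from h import *
import pickle
np.set_printoptions(precision=4,suppress=True)
o=pickle.load(open('o.pkl','rb'))
for n in o:
    c=o[n];hsv=cv2.cvtColor(c['color'],cv2.COLOR_RGB2HSV);P=cloud(c)
    for name,lo,hi,z in(('blue',(100,120,60),(125,255,255),.062),('red',(0,180,120),(4,255,255),.062),('yel',(22,120,120),(34,255,255),.062)):
        for ce,s in blobs(c,hsv,lo,hi,20):
            print(n,name,ce,s,ray(c,*ce,z),P[int(ce[1]),int(ce[0])])
    # panel: points with z .07-.088 in front of the reader
    m=(P[...,2]>.075)&(P[...,2]<.087)&(P[...,1]>.1)&(P[...,1]<.4)&(P[...,0]<.6)&(c['z_map']>0)
    q=P[m];print(n,'panel',len(q),q.min(0),q.max(0)) if len(q) else print('none')
    np.save(n+'_panel.npy',q)
    # reader deck
    m=(P[...,2]>.092)&(P[...,2]<.100)&(P[...,1]>.05)&(P[...,1]<.5)&(P[...,0]<.85)&(P[...,0]>.4)
    r=cv2.minAreaRect(P[m][:,:2].astype(np.float32));print('deck',r,cv2.boxPoints(r))
    if len(q):
        r=cv2.minAreaRect(q[:,:2].astype(np.float32));print('panel',r,cv2.boxPoints(r))
c=o['top'];cv2.imwrite('pics/crop.png',cv2.resize(c['color'][150:260,80:400,::-1],None,fx=2.5,fy=2.5,interpolation=cv2.INTER_CUBIC))
E
```

```text
scene blue [450.9806 119.1008] [429 106  44  27 516] [0.6933 0.5432 0.062 ] [0.678  0.5825 0.0312]
scene blue [424.3413 169.0579] [ 394  148   62   44 1468] [0.7589 0.3443 0.062 ] [0.786  0.2594 0.1447]
scene blue [178.8851 238.7126] [173 234  12  10  87] [ 0.5756 -0.1985  0.062 ] [ 0.5736 -0.1992  0.0628]
scene blue [150.     251.9314] [144 247  13  11 102] [ 0.5672 -0.2582  0.062 ] [ 0.5663 -0.2573  0.0634]
scene yel [489.5247 150.2766] [465 132  47  36 770] [0.817  0.5188 0.062 ] [0.8079 0.5599 0.0302]
scene yel [148.3214 214.6964] [144 211   9   9  56] [ 0.4857 -0.22    0.062 ] [ 0.4849 -0.22    0.0636]
scene yel [176.5714 270.3929] [167 260  17  16  84] [ 0.6331 -0.2367  0.062 ] [ 0.6295 -0.2367  0.0579]
scene panel 431 [0.5137 0.1077 0.075 ] [0.5999 0.2874 0.0856]
deck ((0.7191352248191833, 0.23769348859786987), (0.26916471123695374, 0.25166231393814087), 2.233642101287842) [[0.5798 0.3582]
 [0.5896 0.1067]
 [0.8585 0.1172]
 [0.8487 0.3687]]
panel ((0.5491713285446167, 0.1965223103761673), (0.0698365569114685, 0.19078022241592407), 9.89012622833252) [[0.4984 0.2845]
 [0.5312 0.
[... 772 characters left out ...]
3.7673] [  0  77  28  53 275] [0.7615 0.5573 0.062 ] [0.7604 0.5533 0.0707]
top yel [353.1625 172.35  ] [347 164  15  15  80] [ 0.6135 -0.2286  0.062 ] [ 0.6142 -0.2281  0.0629]
top yel [352.     229.1702] [348 226   9   7  47] [ 0.4826 -0.2196  0.062 ] [ 0.4829 -0.2196  0.0622]
top panel 556 [0.5112 0.1072 0.075 ] [0.5991 0.3537 0.0865]
deck ((0.7133020162582397, 0.2368418574333191), (0.2612465023994446, 0.24900974333286285), 2.5061116218566895) [[0.5774 0.3555]
 [0.5882 0.1067]
 [0.8492 0.1182]
 [0.8384 0.3669]]
panel ((0.5503157377243042, 0.2275300770998001), (0.07710772007703781, 0.24678587913513184), 4.806453704833984) [[0.5016 0.3473]
 [0.5222 0.1013]
 [0.5991 0.1078]
 [0.5784 0.3537]]
```

View pics/crop.png

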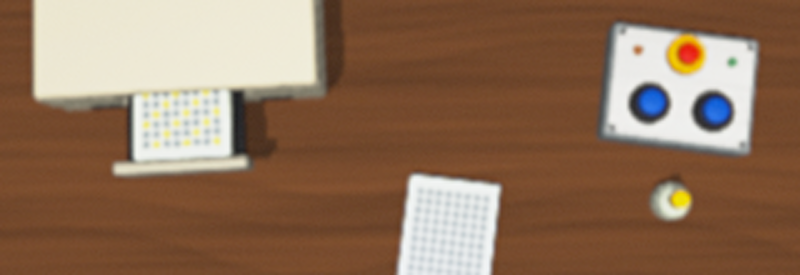

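Request:
drive_tool --motion '[[[0.25,-0.4,0,0,0,0.01],[0.25,-0.4,0,0,0,0.01],[0.25,-0.4,0,0,0,0.01],[0.25,-0.4,0,0,0,0.01],[0.25,-0.4,0,0,0,0.01],[0.25,-0.4,0,0,0,0.01],[0.25,-0.4,0,0,0,0.01],[0.25,-0.4,0,0,0,0.01]]]' --jaw 0

```text
time_s: 1.1
ee_pos: [0.3756, 0.3561, 0.2051]
tool_rot: [-3.141, -0.001, 3.056]
ft_force: [-0.6, 0.3, -0.1]
opening: 0.184
gripper_force: 0.0
```

Request:
drive_tool --motion '[[[0.25,-0.4,0,0,0,0.01],[0.25,-0.4,0,0,0,0.01],[0.25,-0.4,0,0,0,0.01],[0.25,-0.4,0,0,0,0.01],[0,0,0,0,0,0],[0,0,0,0,0,0]]]'

```text
time_s: 1.85
ee_pos: [0.4549, 0.2296, 0.2051]
tool_rot: [3.141, -0.001, -3.103]
ft_force: [-0.5, 0.4, -0.9]
opening: 0.005
gripper_force: 0.0
```

Request:
drive_tool --motion '[[[0,0,-0.46,0,0,0],[0,0,-0.46,0,0,0],[0,0,-0.46,0,0,0],[0,0,-0.46,0,0,0],[0,0,0,0,0,0],[0,0,0,0,0,0]]]'

```text
time_s: 2.6
ee_pos: [0.456, 0.2301, 0.0596]
tool_rot: [3.141, 0.002, -3.101]
ft_force: [-0.3, -0.6, -0.1]
opening: 0.003
gripper_force: 0.0
```

Request:
drive_tool --motion '[[[0.15,0.006,0,0,0,0],[0.15,0.006,0,0,0,0],[0.15,0.006,0,0,0,0],[0.15,0.006,0,0,0,0],[0.1,0.004,0,0,0,0],[0,0,0,0,0,0]]]'

```text
time_s: 3.35
ee_pos: [0.512, 0.2315, 0.0581]
tool_rot: [-3.142, 0.001, -3.103]
ft_force: [-0.7, -0.4, -0.8]
opening: 0.007
gripper_force: 0.0
```

```bash
python3 - <<'E'
from workcell import camera
import cv2
c=camera('scene');cv2.imwrite('pics/s1.png',cv2.resize(c['color'][60:200,260:440,::-1],None,fx=4,fy=4,interpolation=cv2.INTER_CUBIC))
E
```

```text
(no output)
```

View pics/s1.png

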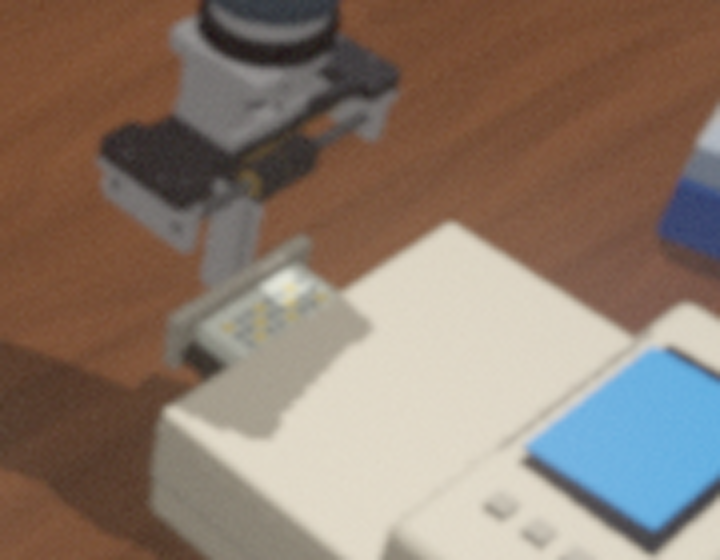

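The fingertips (crop 225,270) rest against the front of the panel near its middle. I'll keep pushing.

Request:
drive_tool --motion '[[[0.1,0.004,0,0,0,0],[0.1,0.004,0,0,0,0],[0.1,0.004,0,0,0,0],[0.1,0.004,0,0,0,0],[0.1,0.004,0,0,0,0]]]'

```text
time_s: 4.03
ee_pos: [0.5516, 0.2332, 0.0578]
tool_rot: [3.142, -0.001, -3.102]
ft_force: [-4.7, 0.8, -0.9]
opening: 0.005
gripper_force: 1.9
```

Request:
drive_tool --motion '[[[0.03,0.001,0,0,0,0],[0.03,0.001,0,0,0,0],[0.03,0.001,0,0,0,0]]]'

```text
time_s: 4.4
ee_pos: [0.5585, 0.2334, 0.0581]
tool_rot: [-3.142, -0.0, -3.102]
ft_force: [-2.7, 1.0, -2.2]
opening: 0.004
gripper_force: 1.6
```

Request:
drive_tool --motion '[[[0.03,0.001,0,0,0,0],[0.03,0.001,0,0,0,0],[0.03,0.001,0,0,0,0]]]'

```text
time_s: 4.78
ee_pos: [0.5631, 0.2335, 0.0581]
tool_rot: [-3.141, -0.008, -3.102]
ft_force: [-18.3, -0.5, 10.7]
opening: 0.004
gripper_force: 8.9
```

Request:
drive_tool --motion '[[[0.02,0.001,0,0,0,0],[0.02,0.001,0,0,0,0]]]'

```text
time_s: 5.03
ee_pos: [0.563, 0.2335, 0.0581]
tool_rot: [-3.14, -0.016, -3.102]
ft_force: [-28.0, -2.4, 17.9]
opening: 0.006
gripper_force: 14.2
```

Request:
drive_tool --motion '[[[0,0,0,0,0,0],[0,0,0,0,0,0],[-0.25,-0.01,0,0,0,0],[-0.4,-0.016,0,0,0,0],[-0.4,-0.016,0,0,0,0],[0,0,0.5,0,0,0],[0,0,0.5,0,0,0],[0,0,0.5,0,0,0]]]'

```text
time_s: 6.02
ee_pos: [0.4868, 0.2303, 0.1812]
tool_rot: [3.141, 0.005, -3.103]
ft_force: [-0.1, -0.1, -0.3]
opening: 0.006
gripper_force: 0.0
```

```bash
python3 - <<'E'
from workcell import camera,sense
from h import *
np.set_printoptions(precision=4,suppress=True)
import pickle
s=sense();print(s['ee_pos'],s['tool_rot'],s['ft_force'])
c=camera('top');pickle.dump(c,open('t2.pkl','wb'))
cv2.imwrite('pics/t2.png',cv2.resize(c['color'][50:350,60:420,::-1],None,fx=2,fy=2,interpolation=cv2.INTER_CUBIC))
E
```

```text
[0.4868 0.2303 0.1812] [ 3.1414  0.0054 -3.1026] [-0.1256 -0.0942 -0.2921]
```

View pics/t2.png

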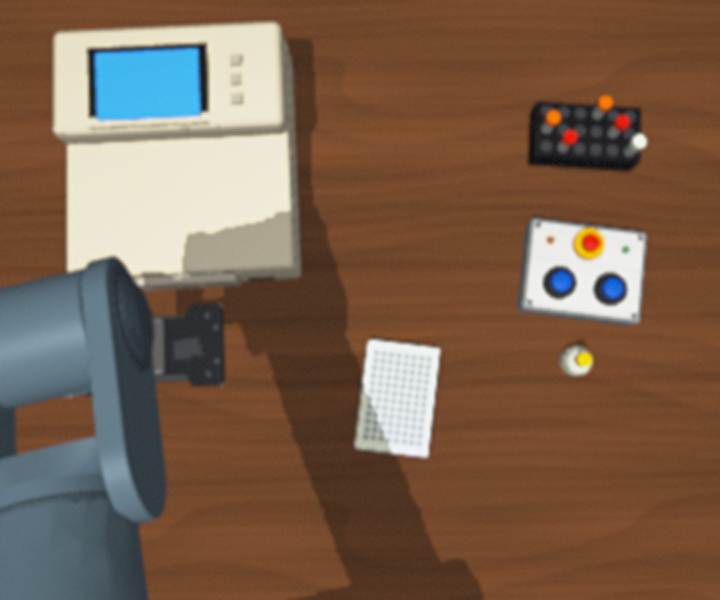

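The carrier now sits flush with the reader (panel end at about (225,282)), and the plate, bottle and rack haven't moved. Next I'll move over the buttons.

Request:
drive_tool --motion '[[[0.08,-0.48,0,0,0,-0.005],[0.08,-0.48,0,0,0,-0.005],[0.08,-0.48,0,0,0,-0.005],[0.08,-0.48,0,0,0,-0.005],[0.08,-0.48,0,0,0,-0.005],[0.08,-0.48,0,0,0,-0.005],[0.08,-0.48,0,0,0,-0.005],[0.08,-0.48,0,0,0,-0.005]]]' --jaw 48

```text
time_s: 7.08
ee_pos: [0.5378, -0.0792, 0.1797]
tool_rot: [-3.14, 0.005, 3.054]
ft_force: [0.3, 0.3, -0.3]
opening: 0.51
gripper_force: 0.0
```

Request:
drive_tool --motion '[[[0.08,-0.48,0,0,0,-0.005],[0.08,-0.48,0,0,0,-0.005],[0.08,-0.48,0,0,0,-0.005],[0.08,-0.44,0,0,0,0],[0,0,0,0,0,0],[0,0,0,0,0,0],[0,0,0,0,0,0]]]'

```text
time_s: 7.95
ee_pos: [0.562, -0.2264, 0.1785]
tool_rot: [-3.141, 0.001, 3.009]
ft_force: [0.6, 0.1, 0.6]
opening: 0.511
gripper_force: 0.0
```

Request:
drive_tool --motion '[[[0.09,-0.01,-0.3,0,0,0],[0,0,-0.4,0,0,0],[0,0,-0.4,0,0,0],[0,0,-0.13,0,0,0],[0,0,0,0,0,0],[0,0,0,0,0,0]]]'

```text
time_s: 8.7
ee_pos: [0.5701, -0.2284, 0.0816]
tool_rot: [-3.14, 0.003, 3.008]
ft_force: [-0.1, 0.9, -0.3]
opening: 0.508
gripper_force: 0.0
```

```bash
python3 - <<'E'
from workcell import camera,sense
import cv2,numpy as np
s=sense();print(s['ee_pos'],s['tool_rot'],s['opening'])
a=camera('scene')['color'][190:300,110:230,::-1];b=camera('wrist')['color'][:,:,::-1]
a=cv2.resize(a,(420,384),interpolation=cv2.INTER_CUBIC)
cv2.imwrite('pics/p1.png',cv2.resize(np.hstack([a,b]),None,fx=.85,fy=.85))
E
```

```text
[ 0.57007134 -0.22843714  0.08162255] [-3.14031953e+00  2.64528994e-03  3.00833873e+00] 0.5084869514706675
```

View pics/p1.png

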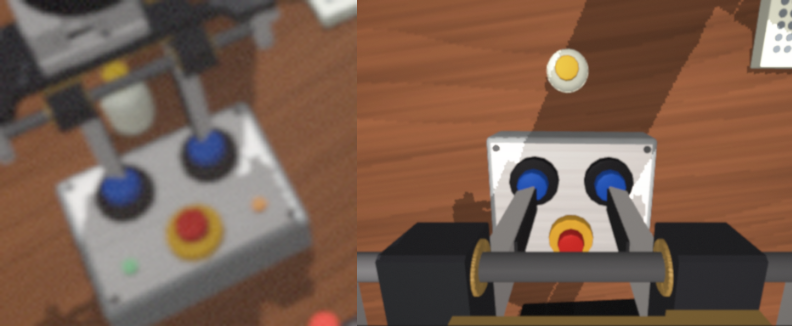

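Both fingertips are centred over the blue caps (wrist view (530,188) and (612,190)), clear of the red button and the bottle. I'll press now.

Request:
drive_tool --motion '[[[0,0,-0.12,0,0,0],[0,0,-0.1,0,0,0],[0,0,-0.05,0,0,0],[0,0,-0.03,0,0,0],[0,0,-0.02,0,0,0],[0,0,0,0,0,0]]]'

```text
time_s: 9.55
ee_pos: [0.5691, -0.228, 0.0562]
tool_rot: [3.141, -0.001, 3.008]
ft_force: [-5.7, 2.3, 13.3]
opening: 0.511
gripper_force: 6.7
```

Request:
drive_tool --motion '[[[0,0,-0.02,0,0,0],[0,0,0,0,0,0],[0,0,0,0,0,0],[0,0,0,0,0,0],[0,0,0,0,0,0],[0,0,0,0,0,0],[0,0,0,0,0,0],[0,0,0,0,0,0]]]'

```text
time_s: 10.55
ee_pos: [0.5692, -0.2281, 0.056]
tool_rot: [3.141, -0.002, 3.008]
ft_force: [-9.1, 4.9, 21.4]
opening: 0.516
gripper_force: 10.8
```

Request:
drive_tool --motion '[[[0,0,0,0,0,0],[0,0,0,0,0,0],[0,0,0,0,0,0],[0,0,0,0,0,0],[0,0,0,0,0,0],[0,0,0,0,0,0],[0,0,0,0,0,0],[0,0,0,0,0,0]]]'

```text
time_s: 11.55
ee_pos: [0.5691, -0.2281, 0.056]
tool_rot: [3.141, -0.002, 3.008]
ft_force: [-9.5, 5.5, 21.4]
opening: 0.511
gripper_force: 10.8
```

```bash
python3 - <<'E'
from workcell import camera,sense
from h import *
np.set_printoptions(precision=3,suppress=True)
s=sense();print(s['time_s'],s['ee_pos'],s['ft_force'],s['moment'])
c=camera('scene')
cv2.imwrite('pics/p2.png',cv2.resize(c['color'][210:300,120:220,::-1],None,fx=6,fy=6,interpolation=cv2.INTER_CUBIC))
E
```

```text
11.55 [ 0.569 -0.228  0.056] [-9.453  5.547 21.396] [ 0.94   1.858 -0.042]
```

View pics/p2.png

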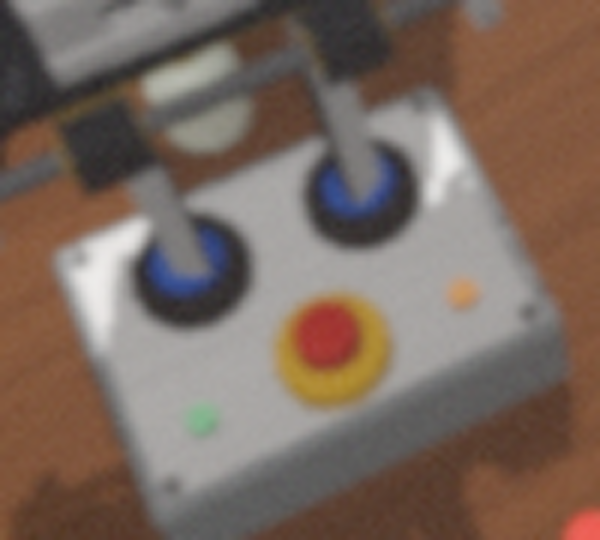

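Both fingertips are on the caps at about (190,260) and (360,185), and both caps look sunk in their collars. The red button is clear. I'll hold a bit longer, then release.

Request:
drive_tool --motion '[[[0,0,0,0,0,0],[0,0,0,0,0,0],[0,0,0,0,0,0],[0,0,0,0,0,0],[0,0,0,0,0,0],[0,0,0,0,0,0],[0,0,0,0,0,0],[0,0,0,0,0,0]]]'

```text
time_s: 12.6
ee_pos: [0.5691, -0.2281, 0.056]
tool_rot: [3.141, -0.002, 3.009]
ft_force: [-8.8, 5.2, 21.3]
opening: 0.513
gripper_force: 10.8
```

Request:
drive_tool --motion '[[[0,0,0,0,0,0],[0,0,0,0,0,0],[0,0,0,0,0,0],[0,0,0,0,0,0],[0,0,0,0,0,0],[0,0,0,0,0,0]]]'

```text
time_s: 13.35
ee_pos: [0.5691, -0.2281, 0.056]
tool_rot: [3.141, -0.002, 3.008]
ft_force: [-8.8, 5.6, 21.9]
opening: 0.51
gripper_force: 10.8
```

Request:
drive_tool --motion '[[[0,0,0.15,0,0,0],[0,0,0.3,0,0,0],[0,0,0.5,0,0,0],[0,0,0.5,0,0,0],[0,0,0.3,0,0,0],[0,0,0,0,0,0],[0,0,0,0,0,0],[0,0,0,0,0,0]]]'

```text
time_s: 14.35
ee_pos: [0.5681, -0.2275, 0.1906]
tool_rot: [3.14, -0.003, 3.008]
ft_force: [0.5, -0.6, -0.1]
opening: 0.509
gripper_force: 0.0
```

```bash
python3 - <<'E'
from workcell import camera,sense
from h import *
s=sense();print(s['time_s'],s['ee_pos'],s['ft_force'])
c=camera('scene')
cv2.imwrite('pics/e.png',cv2.resize(c['color'][100:384,100:400,::-1],None,fx=2,fy=2,interpolation=cv2.INTER_CUBIC))
E
```

```text
14.35 [ 0.56813034 -0.22746276  0.19055214] [ 0.51694508 -0.59577594 -0.14951458]
```

View pics/e.png

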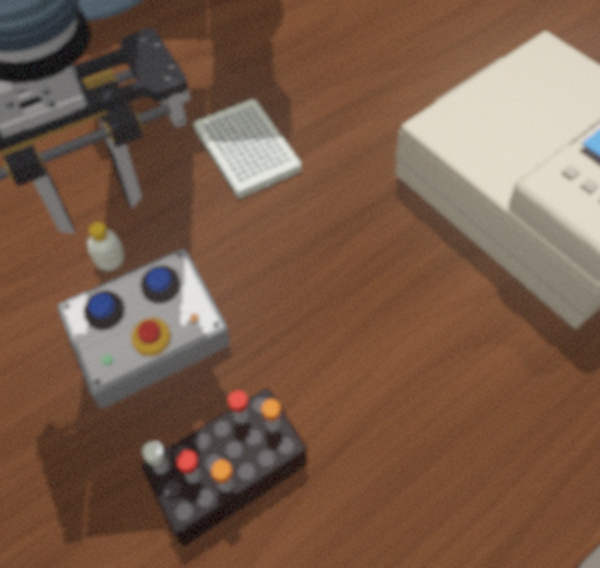

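The buttons are back up at (103,305) and (160,280), the bottle, plate and rack are where they were, and the carrier no longer sticks out of the reader.

```bash
python3 -c "
from workcell import sign_off
print(sign_off())"
```

```text
the job is handed in; nothing more can be done
None
```

I pushed the carrier home to its stop, held both blue buttons down together for about 3.8 s, then released them and handed the job in at about 14 s; the red button, plate, bottle and rack were not touched, and no verdict came back.

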